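# Put the bench chisels back in their clip rack by width

## Task

Put the four bench chisels away in the dark wooden rack in order of blade width, the widest at the left as the robot sees it and the narrowest at the right: each handle pressed fully down into its spring clip, with the blade lying in the notch ahead of that clip and the cutting edge away from the robot. Leave the mallet and the tape measure where they are.

Things in the scene. Friction and masses are not known exactly. Their poses are not given: they have to be found in the camera images.
- chisel_wide: Loose bench chisel, blade 38 mm wide. Lies flat; origin on the underside of the pale octagonal wooden handle where it is to be held; x points along the chisel to the cutting edge, z up. Handle 28 mm over its flats (z 0 to 28 mm), from x -68 to +42 mm; then brass ferrule, neck, and from x +72 to +147 the blade, z 11 to 15 mm. 215 mm long; balances within 15 mm of the origin.
- chisel_medium: Loose bench chisel, blade 26 mm wide. Otherwise like chisel_wide: 215 mm long, pale octagonal handle 28 mm over its flats, origin on the handle's underside where it is to be held, x along the chisel to the cutting edge (x +147 mm), butt at x -68 mm, z up. Under 0.35 kg.
- chisel_small: Loose bench chisel, blade 16 mm wide. Otherwise like chisel_wide: 215 mm long, pale octagonal handle 28 mm over its flats, origin on the handle's underside where it is to be held, x along the chisel to the cutting edge (x +147 mm), butt at x -68 mm, z up. Under 0.35 kg.
- chisel_narrow: Loose bench chisel, blade 8 mm wide. Otherwise like chisel_wide: 215 mm long, pale octagonal handle 28 mm over its flats, origin on the handle's underside where it is to be held, x along the chisel to the cutting edge (x +147 mm), butt at x -68 mm, z up. Under 0.35 kg.
- clip_1: Steel spring clip of the rack, leftmost of four seen from the robot; its notch is 48 mm wide. Origin on its seat, 22 mm above the bench, where a handle's underside rests; x away from the robot, z up. Seated chisel: parallel to x, its origin at x +38, y 0, z 0 mm, edge to +x. Blade notch at x +133 to +153, floor z +11, teeth to z +28.
- clip_2: Steel spring clip of the rack, second from the left of four seen from the robot; its notch is 36 mm wide. Frame as clip_1. Two sprung prongs, 14 mm wide along x, 34 mm high, part when a handle is pressed down between them (about 5 to 8 N, snapping home over the last 5 mm; its weight alone does not do it) and close over it.
- clip_3: Steel spring clip of the rack, third from the left of four seen from the robot; its notch is 26 mm wide. Frame as clip_1. The rack is dark wood, stands fast, 244 mm deep and 254 mm wide; clips 55 mm apart on its near rail, notched blade keeper behind them, then a tip guard (x +198 to +208, z +24).
- clip_4: Steel spring clip of the rack, rightmost of four seen from the robot; its notch is 18 mm wide. Frame as clip_1. Between clip rail and keeper (x +15 to +133 mm) the rack is open down to the bench, 22 mm below the origin, so fingers can straddle a handle there.
- mallet: Round wooden carving mallet, 216 mm long, head 69 mm thick, lying loose behind the work; to be left alone. Origin under its middle.
- tape_measure: Yellow tape measure, 84 x 36 mm, 64 mm high, standing loose behind the rack; to be left alone. Origin under its middle.

How it is judged:
At the end, for the whole second after the job is handed in: From left to right the clips hold the 38, 26, 16 and 8 mm chisel. Each is fully down on its clip's seat (within 4 mm) and level (0.08 rad), centred on the clip within 8 mm across and 15 mm along, parallel to the clip's x within 0.1 rad with the edge away from the robot, released and at rest (x of clip_1 in the frame of chisel_wide between -0.053 and -0.023 m and y of clip_1 in the frame of chisel_wide between -0.008 and 0.008 m and z of clip_1 in the frame of chisel_wide between -0.004 and 0.004 m and angle between the x axis of chisel_wide and the x axis of clip_1, either way round below 0.1 rad and angle between each of chisel_wide, chisel_medium, chisel_small, chisel_narrow's own z axis and vertical below 0.08 rad and contact force between each of chisel_wide, chisel_medium, chisel_small, chisel_narrow and the fingers below 0.2 N and linear speed of each of chisel_wide, chisel_medium, chisel_small, chisel_narrow below 0.02 m/s and x of clip_2 in the frame of chisel_medium between -0.053 and -0.023 m and y of clip_2 in the frame of chisel_medium between -0.008 and 0.008 m and z of clip_2 in the frame of chisel_medium between -0.004 and 0.004 m and angle between the x axis of chisel_medium and the x axis of clip_2, either way round below 0.1 rad and x of clip_3 in the frame of chisel_small between -0.053 and -0.023 m and y of clip_3 in the frame of chisel_small between -0.008 and 0.008 m and z of clip_3 in the frame of chisel_small between -0.004 and 0.004 m and angle between the x axis of chisel_small and the x axis of clip_3, either way round below 0.1 rad and x of clip_4 in the frame of chisel_narrow between -0.053 and -0.023 m and y of clip_4 in the frame of chisel_narrow between -0.008 and 0.008 m and z of clip_4 in the frame of chisel_narrow between -0.004 and 0.004 m and angle between the x axis of chisel_narrow and the x axis of clip_4, either way round below 0.1 rad); the robot touches nothing.
It fails at once if the mallet is moved more than 30 mm (distance of mallet from where it was at the start of the episode above 0.03 m).
It fails at once if the tape measure is moved more than 30 mm (distance of tape_measure from where it was at the start of the episode above 0.03 m).
It also fails if it takes over 99 s, if anything falls off the work surface, if the arm or the gripper's body presses on something with over 40 N, if the wrist force passes 120 N, or if a joint passes its speed limit or range.

## Robot

A 7-joint arm with a two-finger parallel gripper is mounted at the origin on a cart in front of the work surface, level with it; the furniture and walls round the work are solid. World frame = base frame: x ahead of the robot, y to its left, z up, the work surface at z = 0. Lengths are in m, angles in rad, forces in N, time in s.
With the tool pointing down it reaches from about 0.4 to 0.875 m from the base axis. Payload 6.5 kg.
Tool frame: the origin (TCP) lies at the very end of the fingers, on their centre line; the grasp point (between the pads) lies bot.grip_depth behind it (bot.grip_depth is the distance from the TCP to the grasp point, in m); z points along the fingers, y is the line along which they close (so a half turn about z gives the same grasp; the last joint's range is limited). The gripper opens to 85 mm and grips with 20 to 120 N. Pads are 22 mm wide; open, the fingers measure 114 mm over their backs; the gripper's body (76 mm by 85 mm) begins 54 mm behind the grasp point. The pads swing forward as they close: fully open they stand 13 mm farther back than shut.
Start: joints at [-1.26, 0.536, -0.004, 1.538, 0.003, 1.067, -0.071], TCP at [0.239, 0.604, 0.231] pointing down, gripper open.
Joint ranges: [-2.7, 2.7], [-0.37, 2.16], [-1.27, 1.26], [0.24, 2.4], [-1.31, 4.45], [0.19, 1.91], [-2.76, 2.76]. Speed limits (rad/s): [2.39, 2.39, 3.14, 3.14, 3.14, 3.14, 3.14].

## Interface

Orientations are given as [roll, pitch, yaw] about the fixed x, y, z axes, in that order (R = Rz(yaw) Ry(pitch) Rx(roll)).
In Python, from station import bot gives the robot as it stands.
- The arm moves only by the tool arm_command, never from a script. Its argument "increments" is text: rows parted by semicolons, each of 5 numbers parted by spaces: the closure, from -1 (fully open) to 1 (shut), then the shift along the tool's x, y, z in units of 25 mm (1.0 is 25 mm), then the turn about the tool's z in units of 5 degrees (1.0 is 5 degrees). In form: fingers x y z turn; .... A call has 1 to 12 rows; each row shifts and turns the commanded pose from where the row before left it, along the tool's axes as they then stand; what a row does not reach is not made up. A row lasts 1/10 s, in which the tool goes at most 50 mm and 8.59 degrees, less where a joint would pass 70% of its speed; a pose out of reach is approached as far as the arm can. A call is refused whole if a number of a shift passes 1 or a number of a turn 1, either way. A call with a gripper value outside its range is refused whole. The fingers move at their own pace and stop on an object; the grip force is fixed at half the most. Time passes only in rows, so rows that do not move let the fingers close. It gives the time, the measured TCP pose, the force, the opening and the grip force at its end, in the units of the state.
- bot.sense(): the state, without advancing time (a new reading comes with each control period).
- bot.grab_frame(name): name is "side" or "top"; returns the picture (420x560x3 uint8, red, green, blue); there is no depth.
- bot.camera_model(name): a dict with "intrinsics" (3x3 intrinsics, pixels), "origin" and "attitude" of the camera in the world. Camera axes: x right, y up, looking along -z (the intrinsics and any distortion apply to the point x, -y, -z); pixel columns grow to the right and rows downward; lengths in m; the calibration is good to about 2 mm. A picture is of the moment at which its call begins. camera_model takes no time and is no camera call.
- bot.close_job(): hands the job in; it is judged then, once.
Trained networks look in the newest picture that a camera, given by its name, has taken for a name from the list of things; names that differ only in an ending like _2 or _b are one class to them, and where a whole thing is asked for, a point or a joint stands for the part that bears it (a point fixed in the world has none). Each returns a list of dicts, best first, with "score" (0 to 1); they miss things now and then, are a little off and sometimes report something else, mostly with a low value. They report only what shows in the picture. A call takes as long as a camera call.
- bot.recognise(camera, name): "box" ([left, top, right, bottom] in pixels, round what is visible of it).
- bot.cut_out(camera, name): "pixels" (420x560 bool, what is visible of it) and "box" ([left, top, right, bottom] in pixels, round what is visible of it).
- bot.spot_point(camera, name): "pixel" ([column, row] in pixels: a listed point, or the origin of a listed thing).
The state is a dict: "clock": time; "joints": joint angles; "qvel": joint speeds; "joint_efforts": joint torques, N m; "tcp_pos": TCP position; "eef_rot": TCP orientation; "force": force on the tool from outside, world axes, zero at the start; "torque": the same for the moment, N m; "grip_width": finger opening in m; "finger_force": force on a finger pad.
Only numpy, scipy, OpenCV 4.12 (cv2) and the standard library are available. Lean on these libraries where they do the work, as an engineer would, in place of code of your own. Each camera call takes 0.05 s, during which the arm holds its last target. There are 200 camera calls.

## Working session

There is one attempt and no reset: what is moved stays moved. The work goes in short steps, Python scripts to look and compute and a tool call to move; the robot and the scene stay as the last step left them, time stands still between calls to the robot, and variables do not carry over. Pictures are saved under pics/ and viewed, at most 14 in all, crops included, and the job is handed in when it is done.

Besides the shell and the picture viewer there is one more tool, called after "Call:" as name(argument=value, ...) on one line, values as JSON. arm_command: Moves the arm, as the interface text tells. Its arguments: {"type":"object","properties":{"increments":{"type":"string"}},"required":["increments"]}

```bash
mkdir -p pics
python3 - <<'E'
from station import bot
import cv2
s=bot.sense();print(s, bot.grip_depth)
for n in("top","side"):
    cv2.imwrite(f"pics/{n}0.png",bot.grab_frame(n)[:,:,::-1]);print(n,bot.camera_model(n))
    for o in("chisel_wide","chisel_medium","chisel_small","chisel_narrow","clip_1","mallet","tape_measure"):
        print(o,[(round(d["score"],2),[round(float(v)) for v in d["pixel"]]) for d in bot.spot_point(n,o)][:5])
E
```

```text
{'clock': 0.0, 'joints': array([-1.26019272,  0.53719489, -0.00444883,  1.53883512,  0.00259624,
        1.06729432, -0.07119294]), 'qvel': array([-1.29609967e-04, -1.99092574e-03,  2.01161768e-04, -1.21098677e-03,
        9.27138154e-04, -9.42146373e-05, -1.12332632e-03]), 'joint_efforts': array([-3.01861992e-04, -5.83410931e+01,  1.04873601e+00, -2.59105325e+01,
        1.23053489e-02,  9.54458315e-03, -1.84819550e-05]), 'tcp_pos': array([0.23895069, 0.60382468, 0.23040919]), 'eef_rot': array([-3.13987079e+00,  1.18070006e-04,  2.76487502e+00]), 'force': array([ 0.21173534, -0.16511651,  0.14272794]), 'torque': array([-0.00959173,  0.00101455,  0.01311518]), 'finger_force': 0.0, 'grip_width': 0.08551424619817895} 0.0187
top {'intrinsics': array([[463.10050556,   0.        , 277.7547564 ],
       [  0.        , 463.10050556, 208.81562427],
       [  0.        ,   0.        ,   1.        ]]), 'origin': array([ 0.49265116, -0.07548432,  1.17570832]), 'attitude': array([ 0.09791083, -0.00214361, -1.56421448])}
chisel_wide [(0.64, [427, 253])]
chisel_medium [(0.66, [193, 234])]
chisel_small [(0.72, [391, 246])]
chisel_narrow [(0.87, [146, 238])]
clip_1 [(0.63, [316, 278]), (0.54, [269, 287]), (0.5, [337, 276]), (0.39, [291, 280])]
mallet [(0.92, [170, 143])]
tape_measure [(0.94, [338, 153])]
side {'intrinsics': array([[534.39430249,   0.        , 278.14223898],
       [  0.        , 534.39430249, 207.19965329],
       [  0.        ,   0.        ,   1.        ]]), 'origin': array([1.50797366, 0.29584466, 1.38894818]), 'attitude': array([ 0.63397743, -0.00650451,  2.00006948])}
chisel_wide [(0.73, [199, 155]), (0.49, [360, 227])]
chisel_medium [(0.88, [359, 228])]
chisel_small [(0.62, [220, 167])]
chisel_narrow [(0.69, [397, 237])]
clip_1 [(0.62, [315, 177]), (0.53, [282, 164]), (0.52, [299, 174]), (0.5, [266, 164])]
mallet []
tape_measure [(0.84, [225, 235])]
```

View pics/top0.png

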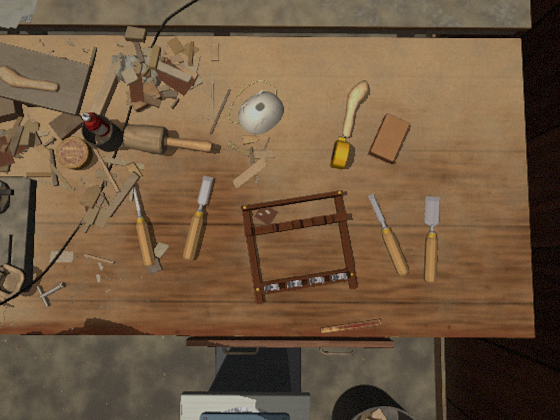

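```bash
cat > h.py <<'E'
from station import bot
import numpy as np, cv2
from scipy.spatial.transform import Rotation as R
def proj(n,P):
    c=bot.camera_model(n);M=R.from_euler('xyz',c['attitude']).as_matrix()
    q=(np.atleast_2d(P)-c['origin'])@M*[1,-1,-1];p=q@c['intrinsics'].T
    return p[:,:2]/p[:,2:]
def unp(n,px,z):
    c=bot.camera_model(n);M=R.from_euler('xyz',c['attitude']).as_matrix()
    px=np.atleast_2d(np.asarray(px,float))
    d=(np.c_[px,np.ones(len(px))]@np.linalg.inv(c['intrinsics']).T*[1,-1,-1])@M.T
    return c['origin']+d*((z-c['origin'][2])/d[:,2])[:,None]
E
python3 - <<'E'
from h import *
a=cv2.imread('pics/top0.png')
cv2.imwrite('pics/top0b.png',cv2.resize(a[150:370,100:480],None,fx=2.1,fy=2.1,interpolation=cv2.INTER_CUBIC))
# clips: top of prongs z 0.05
print('clips',unp('top',[[269,287],[291,280],[316,278],[337,276]],.022).round(3))
for o,p in dict(wide=(427,253),med=(193,234),small=(391,246),nar=(146,238),mallet=(170,143),tape=(338,153)).items():print(o,unp('top',[p],0).round(3))
bot.grab_frame('top')
for o in("chisel_wide","chisel_medium","chisel_small","chisel_narrow"):
  for d in bot.cut_out('top',o)[:2]:
    ys,xs=np.nonzero(d['pixels']);P=unp('top',np.c_[xs,ys],.014)[:,:2];m=P.mean(0)
    w,v=np.linalg.eigh(np.cov((P-m).T));ax=v[:,1]*np.sign(v[0,1]);t=(P-m)@ax;u=(P-m)@[-ax[1],ax[0]]
    wd=[round(float(np.ptp(u[(t>a)&(t<a+.01)]) if ((t>a)&(t<a+.01)).any() else 0),3) for a in np.arange(t.min(),t.max(),.02)]
    print(o,round(d['score'],2),m.round(3),'yaw',round(float(np.arctan2(ax[1],ax[0])),3),'ends',(m+ax*t.min()).round(3),(m+ax*t.max()).round(3),round(float(np.ptp(t)),3),wd)
E
```

```text
clips [[ 0.412 -0.057  0.022]
 [ 0.43  -0.111  0.022]
 [ 0.435 -0.173  0.022]
 [ 0.44  -0.225  0.022]]
wide [[ 0.498 -0.455  0.   ]]
med [[0.543 0.137 0.   ]]
small [[ 0.515 -0.365  0.   ]]
nar [[0.532 0.256 0.   ]]
mallet [[0.777 0.203 0.   ]]
tape [[ 0.754 -0.232  0.   ]]
chisel_wide 0.75 [ 0.537 -0.462] yaw -0.06 ends [ 0.431 -0.455] [ 0.64  -0.468] 0.209 [0.028, 0.03, 0.03, 0.03, 0.03, 0.03, 0.013, 0.035, 0.038, 0.036, 0.033]
chisel_medium 0.58 [0.579 0.126] yaw -0.221 ends [0.479 0.148] [0.69  0.101] 0.216 [0.026, 0.03, 0.029, 0.031, 0.031, 0.029, 0.021, 0.018, 0.025, 0.026, 0.025]
chisel_small 0.79 [ 0.53  -0.358] yaw 0.386 ends [ 0.446 -0.392] [ 0.646 -0.311] 0.215 [0.026, 0.03, 0.03, 0.031, 0.031, 0.032, 0.022, 0.015, 0.014, 0.015, 0.016]
chisel_narrow 0.79 [0.536 0.257] yaw 0.245 ends [0.465 0.239] [0.652 0.286] 0.193 [0.024, 0.028, 0.027, 0.029, 0.031, 0.028, 0.013, 0.005, 0.007, 0.006]
```

View pics/top0b.png

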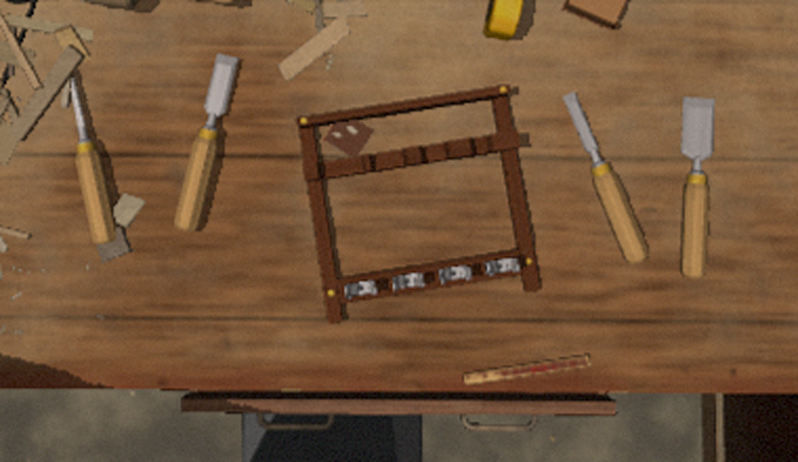

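View pics/side0.png

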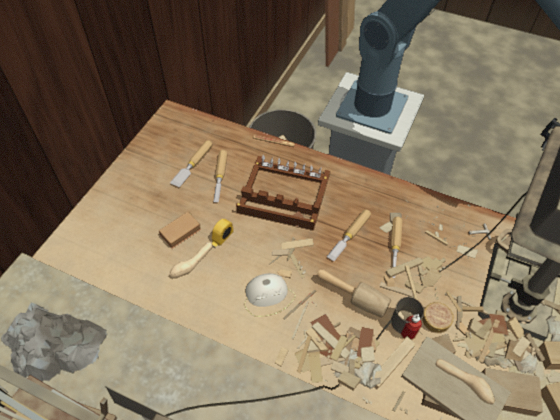

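Top view: from left to right lie the narrow (crop 95,190), medium (205,150), small (615,190) and wide (695,180) chisels. The rack is in the middle, turned slightly left, with its clips at crop (361,288), (408,281), (455,273) and (503,265). The side view agrees. Next I fit the rack pose.

```bash
cat >> h.py <<'E'
def rackpts(p):
    c,s=np.cos(p[2]),np.sin(p[2])
    return lambda L:np.array([[p[0]+c*x-s*y,p[1]+s*x+c*y,.022+z] for x,y,z in L])
YS=[82.5e-3,27.5e-3,-27.5e-3,-82.5e-3]
E
python3 - <<'E'
from h import *
px=np.array([[271.9,287.1],[294.3,283.8],[316.7,280],[339.5,276.2]])
P=unp('top',px,.045);m=P.mean(0);d=P[0]-P[3];yaw=np.arctan2(-d[0],d[1])
print(P.round(4),'spacing',np.linalg.norm(d)/3,yaw)
p=[m[0],m[1],yaw];print(p)
f=rackpts(p)
for n in('top','side'):
    a=cv2.imread(f'pics/{n}0.png');k=6 if n=='top' else 6
    x0,y0,w,h=(235,180,130,98) if n=='top' else (230,145,110,82)
    if n=='top': h=125
    b=cv2.resize(a[y0:y0+h,x0:x0+w],None,fx=k*.8,fy=k*.8,interpolation=cv2.INTER_CUBIC);k*=.8
    def poly(L,col):
        q=((proj(n,f(L))-[x0,y0]+.5)*k).round().astype(int);cv2.polylines(b,[q],False,col,1)
    for y,w2 in zip(YS,(24,18,13,9)):
        poly([(0,y,0),(.133,y,.011)],(0,255,0))
        w2/=1000
        for s in(-1,1):
            poly([(.133,y+s*w2,.028),(.153,y+s*w2,.028)],(255,255,0))
            poly([(-.007,y+s*.016,.034),(.007,y+s*.016,.034)],(0,0,255))
    poly([(.198,-.127,.024),(.198,.127,.024),(.208,.127,.024),(.208,-.127,.024)],(255,0,255))
    cv2.imwrite(f'pics/ov_{n}.png',b)
E
```

```text
[[ 0.4138 -0.0643  0.045 ]
 [ 0.422  -0.1183  0.045 ]
 [ 0.4315 -0.1725  0.045 ]
 [ 0.4409 -0.2276  0.045 ]] spacing 0.055193671142291345 0.16451382192255273
[np.float64(0.4270605583332606), np.float64(-0.14568239518374695), np.float64(0.16451382192255273)]
```

View pics/ov_top.png

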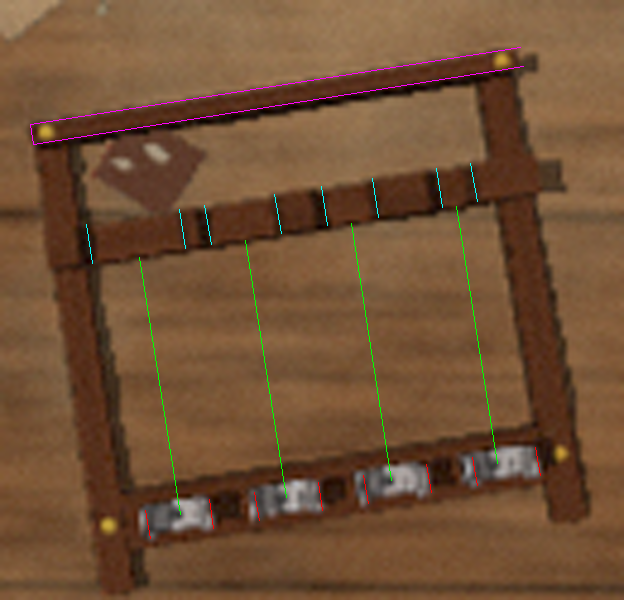

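View pics/ov_side.png

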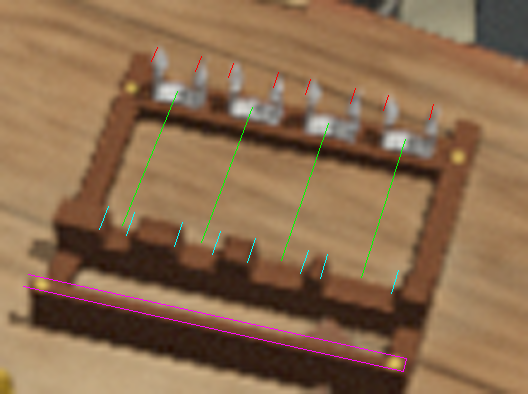

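The rack overlay lands on the keeper, tip guard and clips to within about 2 mm. I nudge it to centre (0.428, -0.144), yaw 0.164. The first move is the narrow chisel.

```bash
cat >> h.py <<'E'
RACK=[.428,-.144,.164]
CH=dict(wide=(.497,-.457,-.06),medium=(.545,.135,-.221),small=(.512,-.366,.386),narrow=(.531,.256,.245))
def clip(i): 
    q=rackpts(RACK)([(.038,YS[i-1],0)])[0];return (q[0],q[1],RACK[2])
def plan(t,z):
    """shift along tool axes at the target yaw, z, and turn, in move units"""
    s=bot.sense();yaw=s['eef_rot'][2];d=(t[2]-yaw+np.pi/2)%np.pi-np.pi/2;Y=yaw+d
    e=np.array(t[:2])-s['tcp_pos'][:2]
    print('t',round(s['clock'],2),'tcp',s['tcp_pos'].round(4),'rpy',s['eef_rot'].round(3),'w',round(s['grip_width'],4),'F',s['force'].round(1))
    print('x %.2f y %.2f z %.2f turn %.2f'%(e@[np.cos(Y),np.sin(Y)]/.025,e@[np.sin(Y),-np.cos(Y)]/.025,(s['tcp_pos'][2]-z)/.025,-np.degrees(d)/5))
E
python3 -c "
from h import *
plan(CH['narrow'],.1)"
```

```text
t 1.05 tcp [0.2391 0.6044 0.2313] rpy [3.142 0.    2.765] w 0.0855 F [ 0.4  0.  -0.3]
x -7.95 y -16.35 z 5.25 turn -7.12
```

Call:
arm_command(increments="-1 0 0 0.3 -0.89;-1 0 0 0.3 -0.89;-1 0 0 0.3 -0.89;-1 0 0 0.3 -0.89;-1 0 0 0.3 -0.89;-1 0 0 0.3 -0.89;-1 0 0 0.3 -0.89;-1 0 0 0.3 -0.89;-1 -0.46 -0.95 0 0;-1 -0.46 -0.95 0 0;-1 -0.46 -0.95 0 0;-1 -0.46 -0.95 0 0")

```text
clock: 2.25
tcp_pos: [0.3075, 0.5226, 0.1713]
eef_rot: [3.142, 0.0, -2.897]
force: [-0.4, -0.2, 0.2]
grip_width: 0.0853
finger_force: 0.0
```

Call:
arm_command(increments="-1 -0.46 -0.95 0 0;-1 -0.46 -0.95 0 0;-1 -0.46 -0.95 0 0;-1 -0.46 -0.95 0 0;-1 -0.46 -0.95 0 0;-1 -0.46 -0.95 0 0;-1 -0.46 -0.95 0 0;-1 -0.46 -0.95 0 0;-1 -0.46 -0.95 0 0;-1 -0.46 -0.95 0 0;-1 -0.46 -0.95 0 0;-1 -0.46 -0.95 0 0")

```text
clock: 3.45
tcp_pos: [0.5104, 0.2794, 0.1715]
eef_rot: [3.142, 0.0, -2.897]
force: [0.3, 0.4, 0.8]
grip_width: 0.0855
finger_force: 0.0
```

```bash
python3 -c "
from h import *
plan(CH['narrow'],.1);print(bot.sense()['joints'].round(2))"
```

```text
t 3.45 tcp [0.5104 0.2794 0.1715] rpy [ 3.142  0.    -2.897] w 0.0855 F [0.3 0.4 0.8]
x -0.57 y -1.11 z 2.86 turn -0.00
[-0.51  0.49 -0.09  1.77  0.05  0.88  1.19]
```

Call:
arm_command(increments="-1 -0.3 -0.55 0.5 0;-1 -0.27 -0.55 0.5 0;-1 0 0 0.9 0;-1 0 0 0.9 0;-1 0 0 0.9 0;-1 0 0 0.9 0;-1 0 0 0.9 0;-1 0 0 0.6 0;-1 0 0 0.4 0;-1 0 0 0.2 0;-1 0 0 0.02 0;-1 0 0 0 0")

```text
clock: 4.65
tcp_pos: [0.5307, 0.2573, 0.0039]
eef_rot: [3.141, 0.001, -2.897]
force: [-0.8, 0.6, 0.5]
grip_width: 0.0857
finger_force: 0.0
```

Call:
arm_command(increments="1 0 0 0 0;1 0 0 0 0;1 0 0 0 0;1 0 0 0 0;1 0 0 0 0;1 0 0 0 0;1 0 0 0 0;1 0 0 0 0")

```text
clock: 5.45
tcp_pos: [0.5304, 0.2571, 0.0038]
eef_rot: [-3.142, 0.0, -2.897]
force: [-1.0, -1.2, 5.1]
grip_width: 0.0265
finger_force: 59.3
```

Call:
arm_command(increments="1 0 0 -0.2 0;1 0 0 -0.4 0;1 0 0 -0.6 0;1 0 0 -0.6 0;1 0 0 -0.6 0;1 0 0 -0.6 0;1 0 0 -0.6 0;1 0 0 -0.4 0;1 0 0 0 0")

```text
clock: 6.35
tcp_pos: [0.5312, 0.2576, 0.1051]
eef_rot: [3.141, 0.003, -2.897]
force: [-0.4, 0.1, -1.5]
grip_width: 0.0268
finger_force: 59.4
```

```bash
python3 -c "
from h import *
plan(clip(4),.1);a=bot.grab_frame('top');b=bot.grab_frame('side')
cv2.imwrite('pics/g1.png',np.vstack([cv2.resize(a[160:290,90:250],(480,390)),cv2.resize(b[150:280,310:470],(480,390))])[:,:,::-1][:, :].copy()[:780])
c=cv2.imread('pics/g1.png');cv2.imwrite('pics/g1.png',np.hstack([c[:390],c[390:]])[:, :800])
"
```

```text
t 6.35 tcp [0.5312 0.2576 0.1051] rpy [ 3.141e+00  3.000e-03 -2.897e+00] w 0.0268 F [-0.4  0.1 -1.5]
x 5.18 y -18.47 z 0.21 turn 0.92
```

View pics/g1.png

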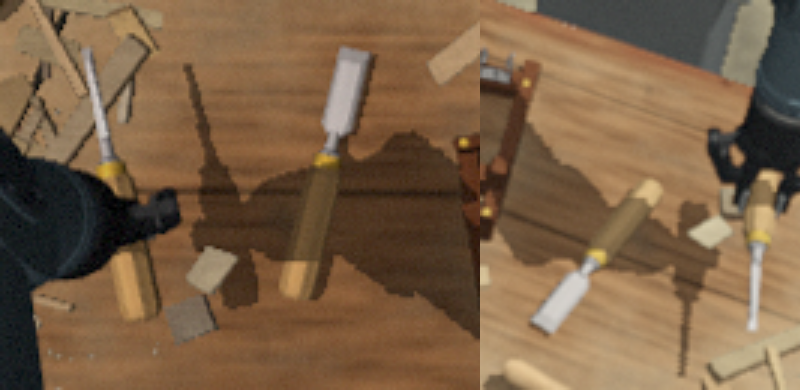

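The narrow chisel is held and looks level in both halves of the picture, at (125,240) from above and (760,240) from the side. I carry it to clip 4.

Call:
arm_command(increments="1 0 0 0 0.46;1 0 0 0 0.46;1 0.26 -0.5 0 0;1 0.26 -0.9 0 0;1 0.26 -0.95 0 0;1 0.26 -0.95 0 0;1 0.26 -0.95 0 0;1 0.26 -0.95 0 0;1 0.26 -0.95 0 0;1 0.26 -0.95 0 0;1 0.26 -0.95 0 0;1 0.26 -0.95 0 0")

```text
clock: 7.65
tcp_pos: [0.5015, 0.0224, 0.1028]
eef_rot: [-3.141, -0.002, -2.977]
force: [0.3, -0.2, -1.6]
grip_width: 0.0267
finger_force: 59.4
```

Call:
arm_command(increments="1 0.26 -0.95 0 0;1 0.26 -0.95 0 0;1 0.26 -0.95 0 0;1 0.26 -0.95 0 0;1 0.26 -0.95 0 0;1 0.26 -0.95 0 0;1 0.26 -0.95 0 0;1 0.26 -0.95 0 0;1 0.26 -0.9 0 0;1 0.24 -0.3 0 0;1 0 0 0 0;1 0 0 0 0")

```text
clock: 8.85
tcp_pos: [0.4747, -0.202, 0.103]
eef_rot: [3.141, -0.001, -2.976]
force: [-0.6, 0.9, -2.5]
grip_width: 0.0264
finger_force: 59.4
```

```bash
python3 -c "
from h import *
plan(clip(4),.0258)
for n in('top','side'):
  cv2.imwrite('pics/p_%s.png'%n,bot.grab_frame(n)[:,:,::-1])
a=cv2.imread('pics/p_top.png')[170:310,240:370];b=cv2.imread('pics/p_side.png')[120:260,220:350]
cv2.imwrite('pics/g2.png',cv2.resize(np.hstack([a,b]),(800,430),interpolation=2))
"
```

```text
t 8.85 tcp [ 0.4747 -0.202   0.103 ] rpy [ 3.141e+00 -1.000e-03 -2.976e+00] w 0.0264 F [-0.6  0.9 -2.5]
x -0.06 y -0.71 z 3.09 turn 0.01
```

View pics/g2.png

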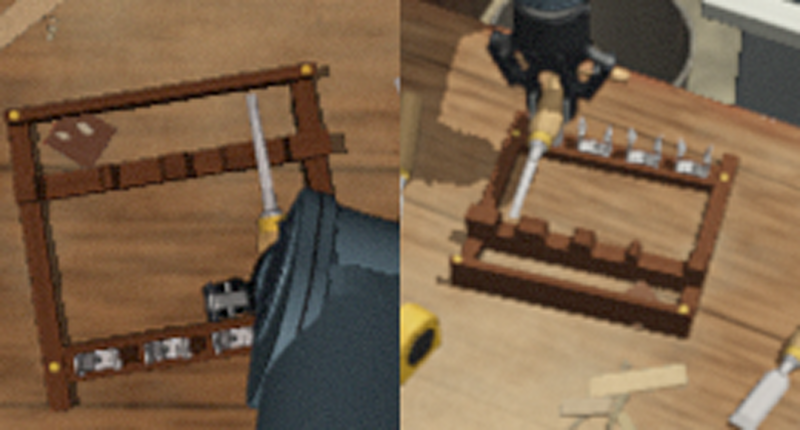

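Call:
arm_command(increments="1 -0.06 -0.35 0 0;1 0 -0.36 0 0;1 0 0 0.4 0;1 0 0 0.4 0;1 0 0 0.3 0;1 0 0 0 0;1 0 0 0 0")

```text
clock: 9.65
tcp_pos: [0.4794, -0.2201, 0.0754]
eef_rot: [3.141, -0.001, -2.977]
force: [-0.2, -0.5, -2.5]
grip_width: 0.0265
finger_force: 59.4
```

```bash
python3 -c "
from h import *
plan(clip(4),.0258)
s=np.array([.4747,-.202]);tip=unp('top',[(321.1,200.7)],.114)[0];print('tip in tool',tip, (tip[:2]-s)@[np.cos(.165),np.sin(.165)],(tip[:2]-s)@[-np.sin(.165),np.cos(.165)])
for n in('top','side'):
  cv2.imwrite('pics/p_%s.png'%n,bot.grab_frame(n)[:,:,::-1])
a=cv2.imread('pics/p_top.png')[170:310,240:370];b=cv2.imread('pics/p_side.png')[120:260,220:350]
cv2.imwrite('pics/g3.png',cv2.resize(np.hstack([a,b]),(800,430),interpolation=2))
"
```

```text
t 9.65 tcp [ 0.4794 -0.2201  0.0754] rpy [ 3.141e+00 -1.000e-03 -2.977e+00] w 0.0265 F [-0.2 -0.5 -2.5]
x 0.01 y 0.04 z 1.98 turn 0.01
tip in tool [ 0.61645115 -0.17699234  0.114     ] 0.1439335065779798 0.0013850566121339364
```

View pics/g3.png

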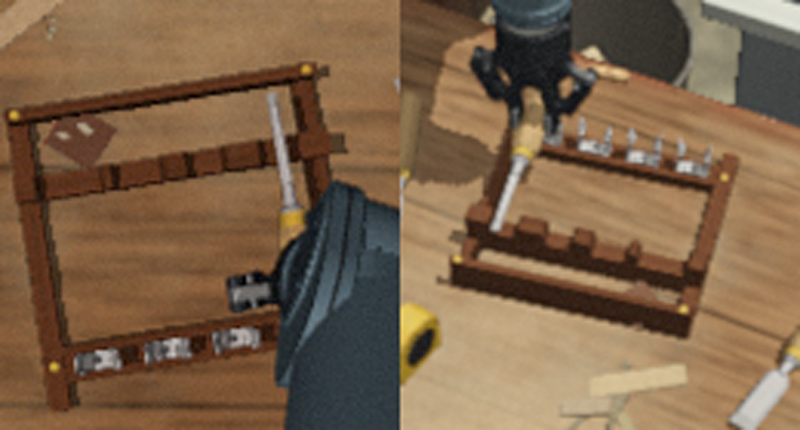

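The blade tip measures 144 mm ahead of the tool and 1 mm off centre, over the right-hand notch. I press down.

Call:
arm_command(increments="1 0 0 0.3 0;1 0 0 0.3 0;1 0 0 0.3 0;1 0 0 0.3 0;1 0 0 0.3 0;1 0 0 0.2 0;1 0 0 0 0")

```text
clock: 10.45
tcp_pos: [0.4793, -0.22, 0.0324]
eef_rot: [3.141, -0.001, -2.977]
force: [0.7, 1.0, -5.2]
grip_width: 0.0267
finger_force: 59.2
```

Call:
arm_command(increments="1 0 0 0.1 0;1 0 0 0.1 0;1 0 0 0.05 0;1 0 0 0.05 0;1 0 0 0.05 0;1 0 0 0 0;1 0 0 0 0")

```text
clock: 11.15
tcp_pos: [0.4796, -0.2205, 0.0256]
eef_rot: [-3.141, -0.0, -2.977]
force: [-4.0, 2.1, 12.2]
grip_width: 0.0265
finger_force: 61.3
```

Call:
arm_command(increments="0.15 0 0 0 0;0.15 0 0 0 0;0.15 0 0 0 0;0.15 0 0 0 0;0.15 0 0 0 0")

```text
clock: 11.65
tcp_pos: [0.4796, -0.2205, 0.0245]
eef_rot: [-3.141, 0.0, -2.977]
force: [-0.4, 0.9, -0.7]
grip_width: 0.0365
finger_force: 0.0
```

```bash
python3 -c "
from h import *
plan(clip(4),.11)"
```

```text
t 11.65 tcp [ 0.4796 -0.2205  0.0245] rpy [-3.141  0.    -2.977] w 0.0365 F [-0.4  0.9 -0.7]
x 0.02 y 0.06 z -3.42 turn 0.00
```

Call:
arm_command(increments="0.15 0 0 -0.3 0;0.15 0 0 -0.5 0;0.15 0 0 -0.9 0;0.15 0 0 -0.9 0;0.15 0 0 -0.9 0;-1 0 -0.9 0 0;-1 0 -0.9 0 0;-1 0 -0.9 0 0;-1 0 0 0 0")

```text
clock: 12.55
tcp_pos: [0.4907, -0.291, 0.1135]
eef_rot: [-3.138, 0.001, -2.982]
force: [0.3, -0.6, -0.4]
grip_width: 0.0853
finger_force: 0.0
```

```bash
python3 -c "
from h import *
plan(CH['small'],.0035)
for n in('top','side'):
  cv2.imwrite('pics/p_%s.png'%n,bot.grab_frame(n)[:,:,::-1])
a=cv2.imread('pics/p_top.png')[180:310,240:370];b=cv2.imread('pics/p_side.png')[120:250,220:350]
cv2.imwrite('pics/g4.png',cv2.resize(np.hstack([a,b]),(800,400),interpolation=2))
"
```

```text
t 12.55 tcp [ 0.4907 -0.291   0.1135] rpy [-3.138e+00  1.000e-03 -2.982e+00] w 0.0853 F [ 0.3 -0.6 -0.4]
x 0.34 y -3.10 z 4.40 turn -2.59
```

View pics/g4.png

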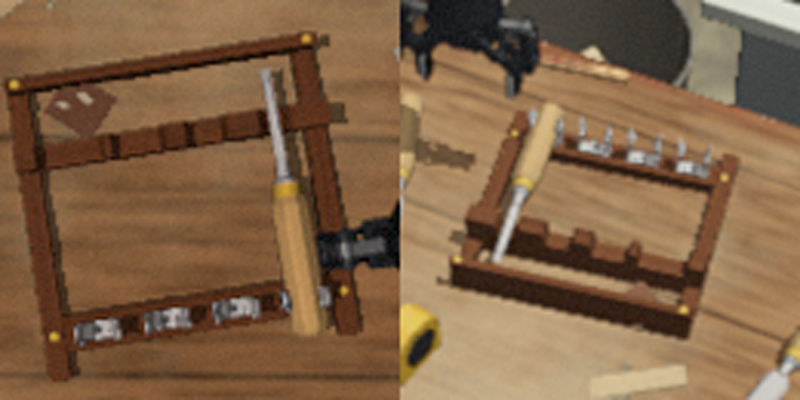

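The narrow chisel lies in clip 4 with its blade in the notch, at (300,250) from above and (530,180) from the side. I will check its height later. Next is the small chisel.

Call:
arm_command(increments="-1 0 0 0 -0.87;-1 0 0 0 -0.86;-1 0 0 0 -0.86;-1 0.1 -0.8 0 0;-1 0.12 -0.8 0 0;-1 0.12 -0.8 0 0;-1 0 -0.7 0.3 0;-1 0 0 0.8 0;-1 0 0 0.9 0;-1 0 0 0.9 0;-1 0 0 0.5 0;-1 0 0 0 0")

```text
clock: 13.85
tcp_pos: [0.5114, -0.3601, 0.0256]
eef_rot: [3.138, -0.002, -2.75]
force: [0.0, -0.1, 0.4]
grip_width: 0.0855
finger_force: 0.0
```

```bash
python3 -c "
from h import *
plan(CH['small'],.0035)"
```

```text
t 13.85 tcp [ 0.5114 -0.3601  0.0256] rpy [ 3.138e+00 -2.000e-03 -2.750e+00] w 0.0855 F [ 0.  -0.1  0.4]
x 0.07 y -0.23 z 0.89 turn 0.06
```

Call:
arm_command(increments="-1 0.07 -0.22 0.3 0;-1 0 0 0.4 0;-1 0 0 0.18 0;-1 0 0 0 0;1 0 0 0 0;1 0 0 0 0;1 0 0 0 0;1 0 0 0 0;1 0 0 0 0;1 0 0 0 0;1 0 0 0 0;1 0 0 0 0")

```text
clock: 15.05
tcp_pos: [0.513, -0.3678, 0.0055]
eef_rot: [-3.141, 0.0, -2.751]
force: [-0.8, 0.3, 5.5]
grip_width: 0.0265
finger_force: 59.8
```

Call:
arm_command(increments="1 0 0 -0.2 0;1 0 0 -0.4 0;1 0 0 -0.6 0;1 0 0 -0.6 0;1 0 0 -0.6 0;1 0 0 -0.6 0;1 0 0 -0.6 0;1 0 0 -0.4 0;1 0 0 0 0")

```text
clock: 15.95
tcp_pos: [0.5137, -0.3684, 0.107]
eef_rot: [-3.139, 0.002, -2.751]
force: [0.1, 0.6, -1.1]
grip_width: 0.0263
finger_force: 59.3
```

```bash
cat >> h.py <<'E'
def tip(name,px,zb):
    "measured chisel tip in the tool-aligned frame (edge direction)"
    s=bot.sense();Y=s['eef_rot'][2]+np.pi;d=(unp('top',[px],zb)[0]-s['tcp_pos'])[:2]
    print(d@[np.cos(Y),np.sin(Y)],d@[-np.sin(Y),np.cos(Y)])
E
python3 -c "
from h import *
plan(clip(3),.0258)
bot.grab_frame('top')
for d in bot.cut_out('top','chisel_small')[:1]:
  ys,xs=np.nonzero(d['pixels']);i=np.argsort(ys)[:8];print(d['score']);tip(0,[xs[i].mean(),ys[i].mean()],.113)
"
```

```text
t 15.95 tcp [ 0.5137 -0.3684  0.107 ] rpy [-3.139e+00  2.000e-03 -2.751e+00] w 0.0263 F [ 0.1  0.6 -1.1]
x 0.40 y 8.31 z 3.25 turn 2.59
0.85
0.14242444602188253 -0.0021762429509654957
```

Call:
arm_command(increments="1 0 0 0 0.87;1 0 0 0 0.86;1 0 0 0 0.86;1 0.04 0.5 0 0;1 0.04 0.9 0 0;1 0.04 0.95 0 0;1 0.04 0.95 0 0;1 0.04 0.95 0 0;1 0.04 0.95 0 0;1 0.04 0.95 0 0;1 0.04 0.95 0 0;1 0.04 0.8 0 0")

```text
clock: 17.25
tcp_pos: [0.4703, -0.1718, 0.1046]
eef_rot: [3.14, -0.001, -2.974]
force: [-0.0, -0.0, -2.9]
grip_width: 0.0268
finger_force: 59.3
```

Call:
arm_command(increments="1 0.04 0.4 0 0;1 0 0 0 0;1 0 0 0 0")

```text
clock: 17.55
tcp_pos: [0.469, -0.1653, 0.105]
eef_rot: [-3.141, 0.0, -2.977]
force: [-0.4, -0.3, -1.9]
grip_width: 0.0267
finger_force: 59.4
```

```bash
python3 -c "
from h import *
plan(clip(3),.0275)
bot.grab_frame('top')
for d in bot.cut_out('top','chisel_small')[:1]:
  ys,xs=np.nonzero(d['pixels']);i=np.argsort(ys)[:8];print(d['score']);tip(0,[xs[i].mean(),ys[i].mean()],.113)
"
```

```text
t 17.55 tcp [ 0.469  -0.1653  0.105 ] rpy [-3.141  0.    -2.977] w 0.0267 F [-0.4 -0.3 -1.9]
x -0.04 y 0.01 z 3.10 turn 0.01
0.47
0.1427080883992238 0.0004720197924636023
```

Call:
arm_command(increments="1 -0.12 0 0.3 0;1 0 0 0.4 0;1 0 0 0.5 0;1 0 0 0.5 0;1 0 0 0.3 0;1 0 0 0.3 0;1 0 0 0.3 0;1 0 0 0.25 0;1 0 0 0 0")

```text
clock: 18.55
tcp_pos: [0.4719, -0.1642, 0.0331]
eef_rot: [-3.142, -0.0, -2.977]
force: [0.9, -0.9, -4.3]
grip_width: 0.0264
finger_force: 59.2
```

Call:
arm_command(increments="1 0 0 0.1 0;1 0 0 0.1 0;1 0 0 0.05 0;1 0 0 0.05 0;1 0 0 0.03 0;1 0 0 0 0;1 0 0 0 0")

```text
clock: 19.25
tcp_pos: [0.4718, -0.164, 0.0273]
eef_rot: [3.142, -0.0, -2.977]
force: [-6.2, 1.8, 23.0]
grip_width: 0.0264
finger_force: 62.7
```

Call:
arm_command(increments="0.15 0 0 0 0;0.15 0 0 0 0;0.15 0 0 0 0;0.15 0 0 0 0;0.15 0 0 -0.3 0;0.15 0 0 -0.5 0;0.15 0 0 -0.9 0;0.15 0 0 -0.9 0;0.15 0 0 -0.9 0;0.15 0 0 0 0")

```text
clock: 20.25
tcp_pos: [0.4742, -0.1649, 0.1166]
eef_rot: [-3.139, 0.006, -2.978]
force: [1.1, 0.5, 0.1]
grip_width: 0.0361
finger_force: 0.0
```

```bash
python3 -c "
from h import *
plan(CH['wide'],.0035)"
```

```text
t 20.25 tcp [ 0.4742 -0.1649  0.1166] rpy [-3.139  0.006 -2.978] w 0.0361 F [1.1 0.5 0.1]
x -1.61 y -11.61 z 4.53 turn 2.57
```

Call:
arm_command(increments="0.15 0 -0.5 0 0.86;0.15 0 -0.9 0 0.86;-1 0 -0.9 0 0.85;-1 -0.15 -0.9 0 0;-1 -0.15 -0.9 0 0;-1 -0.15 -0.9 0 0;-1 -0.15 -0.9 0 0;-1 -0.15 -0.9 0 0;-1 -0.15 -0.9 0 0;-1 -0.15 -0.9 0 0;-1 -0.15 -0.9 0 0;-1 -0.15 -0.9 0 0")

```text
clock: 21.45
tcp_pos: [0.4964, -0.4285, 0.1125]
eef_rot: [-3.141, -0.001, 3.078]
force: [-0.0, -0.5, -0.9]
grip_width: 0.0856
finger_force: 0.0
```

```bash
python3 -c "
from h import *
plan(CH['wide'],.0045);print(bot.sense()['joints'].round(2))
a=bot.grab_frame('top');b=bot.grab_frame('side')
cv2.imwrite('pics/p_side.png',b[:,:,::-1])
cv2.imwrite('pics/g5.png',cv2.resize(np.hstack([a[180:310,240:370],b[120:250,220:350]])[:,:,::-1],(800,400),interpolation=2))
"
```

```text
t 21.45 tcp [ 0.4964 -0.4285  0.1125] rpy [-3.141e+00 -1.000e-03  3.078e+00] w 0.0856 F [-0.  -0.5 -0.9]
x -0.09 y -1.14 z 4.32 turn -0.04
[ 0.61  0.68  0.05  1.61 -0.04  0.86  2.18]
```

View pics/g5.png

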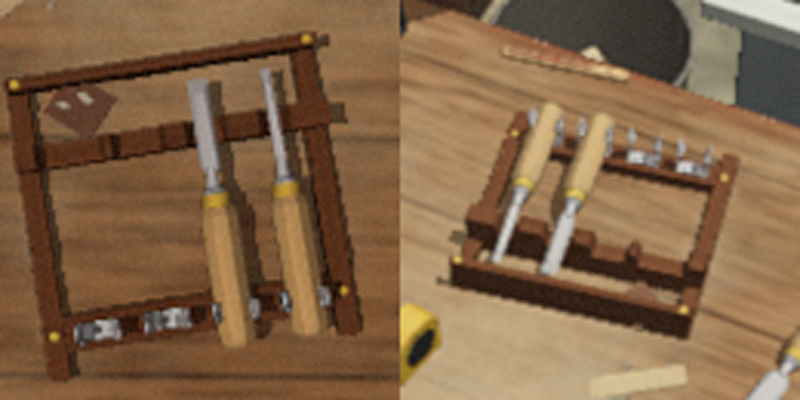

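Both chisels lie parallel, between their prongs and in their notches: small at (228,250) and narrow at (298,250) from above. Next is the wide one.

Call:
arm_command(increments="-1 -0.05 -0.57 0 0;-1 -0.04 -0.57 0.3 0;-1 0 0 0.7 0;-1 0 0 0.8 0;-1 0 0 0.8 0;-1 0 0 0.8 0;-1 0 0 0.6 0;-1 0 0 0.3 0;-1 0 0 0 0;-1 0 0 0 0")

```text
clock: 22.55
tcp_pos: [0.4987, -0.4544, 0.006]
eef_rot: [-3.141, 0.001, 3.082]
force: [-0.1, 0.3, -0.1]
grip_width: 0.0851
finger_force: 0.0
```

Call:
arm_command(increments="1 0 0 0 0;1 0 0 0 0;1 0 0 0 0;1 0 0 0 0;1 0 0 0 0;1 0 0 0 0;1 0 0 0 0;1 0 0 0 0")

```text
clock: 23.35
tcp_pos: [0.4988, -0.4549, 0.0064]
eef_rot: [-3.14, 0.001, 3.081]
force: [-0.7, -1.1, 6.2]
grip_width: 0.0265
finger_force: 60.0
```

Call:
arm_command(increments="1 0 0 -0.2 0;1 0 0 -0.4 0;1 0 0 -0.6 0;1 0 0 -0.6 0;1 0 0 -0.6 0;1 0 0 -0.6 0;1 0 0 -0.6 0;1 0 0 -0.4 0;1 0 0 0 0;1 0 0 0 0")

```text
clock: 24.35
tcp_pos: [0.4982, -0.4539, 0.1054]
eef_rot: [3.141, -0.0, 3.082]
force: [0.4, -0.3, -2.0]
grip_width: 0.0266
finger_force: 59.4
```

```bash
python3 -c "
from h import *
plan(clip(1),.0258)
bot.grab_frame('top')
for d in bot.cut_out('top','chisel_wide')[:1]:
  ys,xs=np.nonzero(d['pixels']);i=np.argsort(ys)[:12];print(d['score']);tip(0,[xs[i].mean(),ys[i].mean()],.113)
"
```

```text
t 24.35 tcp [ 0.4982 -0.4539  0.1054] rpy [ 3.141 -0.     3.082] w 0.0266 F [ 0.4 -0.3 -2. ]
x -0.77 y 15.99 z 3.18 turn -2.57
0.69
-0.09635292785549496 0.38600634502906433
```

Call:
arm_command(increments="1 0 0 0 -0.86;1 0 0 0 -0.86;1 0 0 0 -0.85;1 -0.04 0.6 0 0;1 -0.05 0.95 0 0;1 -0.05 0.95 0 0;1 -0.05 0.95 0 0;1 -0.05 0.95 0 0;1 -0.05 0.95 0 0;1 -0.05 0.95 0 0;1 -0.05 0.95 0 0;1 -0.05 0.95 0 0")

```text
clock: 25.65
tcp_pos: [0.4751, -0.249, 0.1049]
eef_rot: [3.141, -0.001, -2.977]
force: [-0.5, -0.6, -2.9]
grip_width: 0.0266
finger_force: 59.5
```

Call:
arm_command(increments="1 -0.05 0.95 0 0;1 -0.05 0.95 0 0;1 -0.05 0.95 0 0;1 -0.05 0.95 0 0;1 -0.05 0.95 0 0;1 -0.05 0.95 0 0;1 -0.05 0.95 0 0;1 -0.04 0.75 0 0;1 0 0.4 0 0;1 0 0 0 0;1 0 0 0 0")

```text
clock: 26.75
tcp_pos: [0.4535, -0.057, 0.1055]
eef_rot: [-3.141, -0.0, -2.978]
force: [-0.1, -0.3, -1.5]
grip_width: 0.0264
finger_force: 59.5
```

```bash
python3 -c "
from h import *
plan(clip(1),.0284)
bot.grab_frame('top')
for o in ('chisel_wide','chisel_medium'):
 for d in bot.cut_out('top',o)[:2]:
  ys,xs=np.nonzero(d['pixels']);i=np.argsort(ys)[:12];print(d['score']);tip(0,[xs[i].mean(),ys[i].mean()],.113)
"
```

```text
t 26.75 tcp [ 0.4535 -0.057   0.1055] rpy [-3.141 -0.    -2.978] w 0.0264 F [-0.1 -0.3 -1.5]
x 0.05 y 0.03 z 3.08 turn -0.00
0.57
0.14276931343051794 7.051091490726732e-05
0.85
0.23907234537240488 0.11099912827864053
```

Call:
arm_command(increments="1 -0.1 0.03 0.3 0;1 0 0 0.4 0;1 0 0 0.5 0;1 0 0 0.5 0;1 0 0 0.3 0;1 0 0 0.3 0;1 0 0 0.3 0;1 0 0 0.23 0;1 0 0 0 0")

```text
clock: 27.8
tcp_pos: [0.4559, -0.0551, 0.0342]
eef_rot: [-3.141, 0.0, -2.977]
force: [0.8, -2.0, -5.0]
grip_width: 0.0262
finger_force: 59.3
```

Call:
arm_command(increments="1 0 0 0.1 0;1 0 0 0.1 0;1 0 0 0.05 0;1 0 0 0.05 0;1 0 0 0.03 0;1 0 0 0 0;1 0 0 0 0")

```text
clock: 28.5
tcp_pos: [0.4556, -0.0549, 0.0282]
eef_rot: [-3.142, -0.0, -2.978]
force: [-6.8, -1.0, 25.7]
grip_width: 0.026
finger_force: 63.0
```

Call:
arm_command(increments="0.15 0 0 0 0;0.15 0 0 0 0;0.15 0 0 0 0;0.15 0 0 0 0;0.15 0 0 -0.3 0;0.15 0 0 -0.5 0;0.15 0 0 -0.9 0;0.15 0 0 -0.9 0;0.15 0 0 -0.9 0;0.15 0 0 0 0")

```text
clock: 29.5
tcp_pos: [0.458, -0.0552, 0.1174]
eef_rot: [-3.14, 0.006, -2.978]
force: [0.2, -0.3, 0.1]
grip_width: 0.0361
finger_force: 0.0
```

```bash
python3 -c "
from h import *
plan(CH['medium'],.0045)"
```

```text
t 29.5 tcp [ 0.458  -0.0552  0.1174] rpy [-3.14   0.006 -2.978] w 0.0361 F [ 0.2 -0.3  0.1]
x -1.73 y 8.18 z 4.52 turn 4.41
```

Call:
arm_command(increments="0.15 0 0 0 0.88;0.15 0 0 0 0.88;0.15 0 0 0 0.88;-1 0 0 0 0.88;-1 0 0 0 0.89;-1 -0.25 0.9 0 0;-1 -0.25 0.95 0 0;-1 -0.25 0.95 0 0;-1 -0.25 0.95 0 0;-1 -0.25 0.95 0 0;-1 -0.25 0.95 0 0;-1 -0.23 0.95 0 0")

```text
clock: 30.7
tcp_pos: [0.5341, 0.0975, 0.114]
eef_rot: [-3.141, -0.0, 2.921]
force: [0.5, -0.7, 0.3]
grip_width: 0.0855
finger_force: 0.0
```

Call:
arm_command(increments="-1 0 0.95 0 0;-1 0 0.63 0 0;-1 0 0 0.5 0;-1 0 0 0.8 0;-1 0 0 0.8 0;-1 0 0 0.8 0;-1 0 0 0.4 0;-1 0 0 0 0;-1 0 0 0 0")

```text
clock: 31.6
tcp_pos: [0.5428, 0.1345, 0.0317]
eef_rot: [-3.141, 0.0, 2.92]
force: [0.2, 0.2, -0.8]
grip_width: 0.0855
finger_force: 0.0
```

```bash
python3 -c "
from h import *
plan(CH['medium'],.0055);print(bot.sense()['joints'].round(2))"
```

```text
t 31.6 tcp [0.5428 0.1345 0.0317] rpy [-3.141  0.     2.92 ] w 0.0855 F [ 0.2  0.2 -0.8]
x -0.08 y 0.04 z 1.05 turn -0.00
[-0.34  0.68  0.02  1.89 -0.03  0.57  1.05]
```

Call:
arm_command(increments="-1 -0.08 0.04 0.4 0;-1 0 0 0.4 0;-1 0 0 0.2 0;-1 0 0 0 0;1 0 0 0 0;1 0 0 0 0;1 0 0 0 0;1 0 0 0 0;1 0 0 0 0;1 0 0 0 0;1 0 0 0 0;1 0 0 0 0")

```text
clock: 32.8
tcp_pos: [0.5452, 0.1357, 0.007]
eef_rot: [3.141, 0.001, 2.921]
force: [-0.8, -0.2, 6.3]
grip_width: 0.0262
finger_force: 60.0
```

Call:
arm_command(increments="1 0 0 -0.2 0;1 0 0 -0.4 0;1 0 0 -0.6 0;1 0 0 -0.6 0;1 0 0 -0.6 0;1 0 0 -0.6 0;1 0 0 -0.6 0;1 0 0 -0.4 0;1 0 0 0 0;1 0 0 0 0")

```text
clock: 33.8
tcp_pos: [0.5447, 0.1356, 0.1065]
eef_rot: [-3.142, -0.0, 2.921]
force: [0.1, -0.4, -2.2]
grip_width: 0.0263
finger_force: 59.2
```

```bash
python3 -c "
from h import *
plan(clip(2),.0275)"
```

```text
t 33.8 tcp [0.5447 0.1356 0.1065] rpy [-3.142 -0.     2.921] w 0.0263 F [ 0.1 -0.4 -2.2]
x 4.91 y -9.17 z 3.16 turn -4.41
```

Seat TCP height for this one is 0.029.

Call:
arm_command(increments="1 0 0 0 -0.88;1 0 0 0 -0.88;1 0 0 0 -0.88;1 0 0 0 -0.88;1 0 0 0 -0.89;1 0.4 -0.6 0 0;1 0.5 -0.9 0 0;1 0.5 -0.9 0 0;1 0.5 -0.9 0 0;1 0.5 -0.9 0 0;1 0.5 -0.9 0 0;1 0.5 -0.9 0 0")

```text
clock: 35.0
tcp_pos: [0.4838, -0.0282, 0.106]
eef_rot: [-3.141, -0.002, -2.98]
force: [0.1, -0.3, -1.0]
grip_width: 0.0266
finger_force: 59.2
```

Call:
arm_command(increments="1 0.5 -0.9 0 0;1 0.5 -0.9 0 0;1 0.4 -0.8 0 0;1 0.11 -0.5 0 0;1 0 0 0 0;1 0 0 0 0")

```text
clock: 35.6
tcp_pos: [0.4611, -0.1082, 0.1064]
eef_rot: [3.141, 0.0, -2.978]
force: [-0.2, 0.2, -2.0]
grip_width: 0.0261
finger_force: 59.2
```

```bash
python3 -c "
from h import *
plan(clip(2),.029)
bot.grab_frame('top')
for d in bot.cut_out('top','chisel_medium')[:2]:
  ys,xs=np.nonzero(d['pixels']);i=np.argsort(ys)[:12];print(d['score']);tip(0,[xs[i].mean(),ys[i].mean()],.113)
"
```

```text
t 35.6 tcp [ 0.4611 -0.1082  0.1064] rpy [ 3.141  0.    -2.978] w 0.0261 F [-0.2  0.2 -2. ]
x 0.02 y -0.09 z 3.10 turn -0.00
0.67
0.14651041828647354 -0.0031662236627581185
```

Call:
arm_command(increments="1 0 -0.06 0.3 0;1 0 0 0.4 0;1 0 0 0.5 0;1 0 0 0.5 0;1 0 0 0.3 0;1 0 0 0.3 0;1 0 0 0.3 0;1 0 0 0.25 0;1 0 0 0 0")

```text
clock: 36.6
tcp_pos: [0.4612, -0.1104, 0.0346]
eef_rot: [-3.142, -0.0, -2.977]
force: [0.3, -1.8, -3.9]
grip_width: 0.0262
finger_force: 59.2
```

Call:
arm_command(increments="1 0 0 0.1 0;1 0 0 0.1 0;1 0 0 0.05 0;1 0 0 0.05 0;1 0 0 0.03 0;1 0 0 0 0;1 0 0 0 0")

```text
clock: 37.3
tcp_pos: [0.4611, -0.1103, 0.0289]
eef_rot: [-3.142, -0.0, -2.978]
force: [-6.9, 0.4, 27.6]
grip_width: 0.0265
finger_force: 63.0
```

Call:
arm_command(increments="0.15 0 0 0 0;0.15 0 0 0 0;0.15 0 0 0 0;0.15 0 0 0 0;0.15 0 0 -0.3 0;0.15 0 0 -0.5 0;0.15 0 0 -0.9 0;0.15 0 0 -0.9 0;0.15 0 0 -0.9 0;0.15 0 0 -0.9 0;0.15 0 0.8 -0.9 0;0.15 0 0.8 -0.9 0")

```text
clock: 38.5
tcp_pos: [0.4546, -0.0708, 0.184]
eef_rot: [-3.141, 0.001, -2.979]
force: [0.4, 0.4, 0.4]
grip_width: 0.0364
finger_force: 0.0
```

Call:
arm_command(increments="0.15 0 0.9 0 0;0.15 0 0.9 0 0;0.15 0 0.9 0 0;0.15 0 0.9 0 0;0.15 0 0.9 0 0;0.15 0 0.9 0 0;0.15 0 0.9 0 0;0.15 0 0.9 0 0;0.15 0 0.9 0 0;0.15 0 0.9 0 0;0.15 0 0 0 0")

```text
clock: 39.6
tcp_pos: [0.4174, 0.1542, 0.1832]
eef_rot: [3.14, 0.002, -2.973]
force: [0.4, 0.0, -0.4]
grip_width: 0.0363
finger_force: 0.0
```

```bash
python3 -c "
from h import *
for n in('top','side'):
  a=bot.grab_frame(n)[:,:,::-1];x0,y0=(245,185) if n=='top' else (225,140)
  k=6;b=cv2.resize(a[y0:y0+120,x0:x0+120],None,fx=k,fy=k,interpolation=2)
  f=rackpts(RACK)
  for y in YS:
    for dz,col in((0,(0,255,0)),(.012,(0,0,255))):
      for L in ([(-.030,y,.028+dz),(.080,y,.028+dz)],[(-.030,y-.006,.028+dz),(-.03,y+.006,.028+dz)],[(.11,y,.015+dz),(.185,y,.015+dz)]):
        q=((proj(n,f(L))-[x0,y0]+.5)*k).round().astype(int);cv2.polylines(b,[q],False,col,1)
  cv2.imwrite('pics/f_%s.png'%n,b)
a,b=cv2.imread('pics/f_top.png'),cv2.imread('pics/f_side.png')
cv2.imwrite('pics/g6.png',cv2.resize(np.hstack([a,b]),(800,400),interpolation=3));cv2.imwrite('pics/f_side.png',b[:600])
print([d for d in map(lambda o:[(round(e['score'],2),unp('top',[e['pixel']],.022)[0][:2].round(3)) for e in bot.spot_point('top',o)[:2]],('chisel_wide','chisel_medium','chisel_small','chisel_narrow'))],[np.round(clip(i)[:2],3) for i in(1,2,3,4)])
"
```

```text
[[], [(0.79, array([ 0.467, -0.1  ]))], [(0.56, array([ 0.472, -0.171]))], [(0.82, array([ 0.478, -0.226]))]] [array([ 0.452, -0.056]), array([ 0.461, -0.111]), array([ 0.47 , -0.165]), array([ 0.479, -0.219])]
```

View pics/f_side.png

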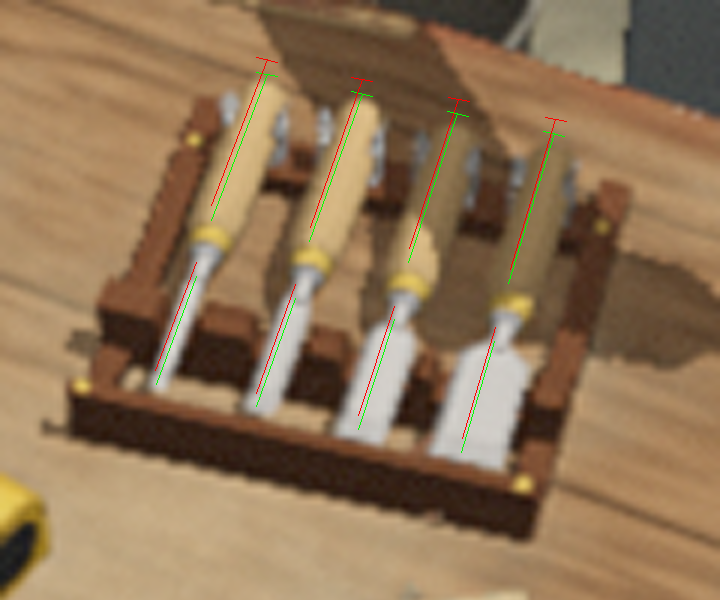

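View pics/g6.png

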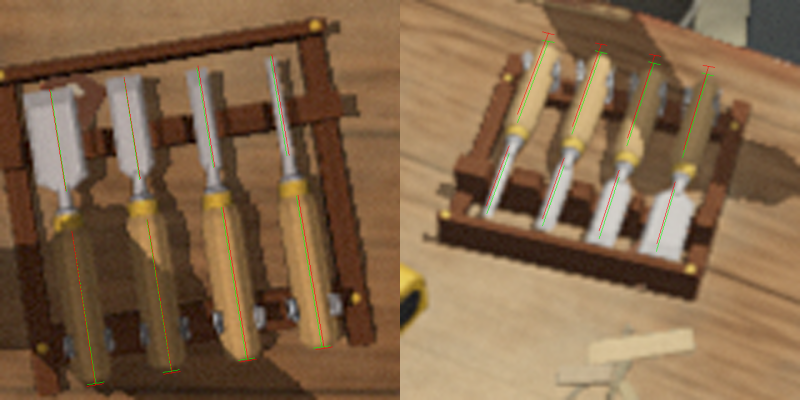

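All four sit on the seated (green) overlay with the same small offset: butts at side-view (265,78), (363,96), (457,115) and (554,135). The blades are in their notches in the right order and the arm is clear, so I hand in.

```bash
python3 -c "
from station import bot
print(bot.close_job())"
```

```text
the job is handed in; nothing more can be done
None
```

I put the four chisels in the rack clips, 38, 26, 16 and 8 mm from left to right with cutting edges away from the robot, and handed the job in at about 40 s; final pictures show all four seated with blades in their notches, though `bot.close_job()` returned no verdict.

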